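# Hold the tube rack against the mixer's sprung stop

### The arm

A 6-joint arm with a two-finger parallel gripper is mounted at the origin on the work surface. World frame = base frame: x ahead of the robot, y to its left, z up, the work surface at z = 0. Lengths are in m, angles in rad, forces in N, time in s.
With the tool pointing down it reaches from about 0.2 to 0.875 m from the base axis. Payload 3.4 kg.
Tool frame: the origin (TCP) lies between the finger pads; the fingertips stand robot.tips_ahead ahead of it and the grasp point (between the pads) lies 8 mm behind it (robot.tips_ahead is the distance from the TCP to the fingertips, in m); z points along the fingers, y is the line along which they close (so a half turn about z gives the same grasp; the last joint's range is limited). The gripper opens to 94 mm and grips with 3 to 60 N. Pads are 16 mm wide; open, the fingers measure 119 mm over their backs; the gripper's body (75 mm by 177 mm) begins 78 mm behind the grasp point.
Start: joints at [-1.277, 0.276, 1.505, -0, 1.361, -0.121], TCP at [0.232, -0.526, 0.216] pointing down, gripper open.
Joint ranges: [-2.89, 2.89], [-0.75, 2.08], [0.22, 2.7], [-1.18, 4.32], [0.11, 2.71], [-2.7, 2.7]. Speed limits (rad/s): [2.57, 2.57, 3.14, 3.14, 3.14, 3.14].

### API

Orientations are given as a unit quaternion [w, x, y, z].
In Python, from rig import robot, vision gives the robot as it stands. The module is installed in compiled form; this text tells all that it offers.
- The arm moves only by the tool drive_tool, never from a script. Its argument "targets" is a list of rows, each an object with "hand": the closure in counts, from 0 (fully open) to 255 (shut); "translation": the shift along the world's x, y, z in m, a list of three; "angular": the turn, a rotation vector about the world's x, y, z in degrees, a list of three. In form: [{"hand": hand, "translation": [tx, ty, tz], "angular": [rx, ry, rz]}, ...]. A call has 1 to 20 rows; each row is the pose to reach, as a shift and turn from the pose commanded when the call began; what a row does not reach only later rows make up. A row lasts 1/10 s, in which the tool goes at most 50 mm and 8.59 degrees, less where a joint would pass 70% of its speed; a pose out of reach is approached as far as the arm can. A call with a gripper value outside its range is refused whole. The fingers move at their own pace and stop on an object; "squeeze" is the grip in N (left out, the last holds). Time passes only in rows, so rows that repeat a pose let the fingers close. It gives the time, the measured TCP pose, the force, the opening and the grip force at its end, in the units of the state.
- robot.get_obs(): the state, without advancing time (a new reading comes with each control period).
- vision.get_image(name): name is "scene" or "top"; returns the picture (480x640x3 uint8, red, green, blue); there is no depth.
- vision.calibration(name): a dict with "fx", "fy", "cx", "cy" (pixels), "R" (3x3) and "t" (3): a world point X has camera coordinates R X + t. Camera axes: x right, y down, z forward; pixel columns grow to the right and rows downward; lengths in m; the calibration is good to about 2 mm. A picture is of the moment at which its call begins. calibration takes no time and is no camera call.
- robot.sign_off(): hands the job in; it is judged then, once.
The state is a dict: "time": time; "joint_pos": joint angles; "joint_velocities": joint speeds; "joint_efforts": joint torques, N m; "position": TCP position; "tool_rot": TCP orientation; "force": force on the tool from outside, world axes, zero at the start; "ft_torque": the same for the moment, N m; "width": opening from 0.0 (shut) to 1.0 (fully open); "grasp_force": force on a finger pad.
Only numpy, scipy, OpenCV 4.12 (cv2) and the standard library are available. Lean on these libraries where they do the work, as an engineer would, in place of code of your own. Each camera call takes 0.05 s, during which the arm holds its last target. There are 200 camera calls.

### The job

Drop the leaking tube that stands alone on the mixer's platform into the wire discard basket, to clear the way for the loaded tube rack. Then bring the rack, flat on the platform, squarely and centrally against the sprung stop, and keep pressing it there with a steady 10 N or so (between 6 and 14 N; never drive the stop to the end of its travel), as a third hand while I tighten the clamps: finish while still holding and pressing it. Do not tip the rack over, and leave the other things on the bench and the platform where they are.

Things in the scene. Friction and masses are not known exactly. Their poses are not given: they have to be found in the camera images.
- mixer: Fixed laboratory mixer: white base, dark flat platform 300 (x) x 260 (y) mm on top, its surface at z = 115 mm. Origin: centre of underside, z up. The sprung stop is at the +x end, facing -x. Low screw clamps on both sides at x = 42 to 78 mm, from |y| = 77 mm outwards, 28 mm high; a fixed bracket behind the stop at x = 137 mm is 45 mm high.
- stop (a joint): Travel of the sprung stop (m): 0 free, grows as the stop is pushed towards the mixer's +x; end of travel 0.025. Its spring has 800 N/m and no preload, so 10 N is 0.0125. No friction to speak of.
- stop_face (a point): Middle of the face of the sprung stop, an upright aluminium plate 100 mm wide (y), 42 mm high, 10 mm thick, with two springs behind. The point is 22 mm above the platform, at x = 100 mm, y = 0 of the mixer when free, and moves with the stop. Axes parallel to the mixer's.
- rack_mid (a point): Centre of the tube rack's grey foam block, 120 (x) x 60 (y) x 45 mm high, loose on the platform, 0.3 to 0.45 kg. Seven capped tubes fixed in it rise to 77 mm above the platform. Plain sides, can be pinched across the 60 mm. The point is 22.5 mm above the platform; z up. Its short face towards +x meets the stop.
- tube_mid (a point): Centre (half-way up) of the leaking tube: capped, clear, upright on the platform between rack and stop, 85 mm high, 45 g; body 22 mm diameter, foot ring 28 mm diameter and 10 mm high, cap 26 mm diameter and 16 mm high. z along the tube.
- basket: Wire discard basket, open on top, 160 x 160 mm outside, 90 mm high, wires about 4 mm, fixed on the bench. Origin: centre of its underside, z up.
- stand: White storage stand with 16 orange-capped tubes, 140 x 140 mm, 97 mm high, fixed on the bench on the other side of the mixer from the basket; not used. Origin: centre of its underside.
- nut: Loose black knurled nut, 18 mm diameter, 14 mm high, on the platform near its +y edge; a bystander to leave alone. Origin: centre of its underside.
- beaker: Glass beaker, 70 mm diameter, 85 mm high; a bystander to leave alone. Origin: centre of its underside.
- jar: Amber jar, 68 mm diameter, 100 mm high; a bystander to leave alone. Origin: centre of its underside.
- tipbox: Blue box of pipette tips, 120 x 80 x 60 mm; a bystander to leave alone. Origin: centre of its underside.
- driver: Screwdriver lying on the bench, 180 mm long; a bystander to leave alone. Origin: under the middle of its length.

How it is judged:
By the outcome, as a careful person would: the job done as asked, in the order asked, and still so for the second after the job is handed in, while the arm keeps its last pose, push and grip.
It also fails if it takes over 64 s, if anything falls off the work surface, if the arm or the gripper's body presses on something with over 40 N, if the wrist force passes 120 N, or if a joint passes its speed limit or range.

## Working session

There is one attempt and no reset: what is moved stays moved. The work goes in short steps, Python scripts to look and compute and a tool call to move; the robot and the scene stay as the last step left them, time stands still between calls to the robot, and variables do not carry over. Pictures are saved under pics/ and viewed, at most 10 in all, crops included, and the job is handed in when it is done.

Besides the shell and the picture viewer there is one more tool, called after "Request:" in YAML: its name, and indented under it one key for each argument. drive_tool: Moves the arm, as the interface text tells. Its arguments: {"type":"object","properties":{"targets":{"type":"array","items":{"type":"object","properties":{"hand":{"type":"number"},"translation":{"type":"array","items":{"type":"number"}},"angular":{"type":"array","items":{"type":"number"}}}}},"squeeze":{"type":"number"}},"required":["targets"]}

```bash
mkdir -p pics; python3 - <<'E'
from rig import robot, vision
import cv2
for n in("scene","top"):
    cv2.imwrite(f"pics/{n}0.png",vision.get_image(n)[:,:,::-1])
    print(n,vision.calibration(n))
print(robot.get_obs(),robot.tips_ahead)
E
```

```text
scene {'fx': 473.50394710330045, 'fy': 473.50394710330045, 'cx': 324.95157396094316, 'cy': 243.13723727751255, 'R': array([[-0.87174656,  0.48969229,  0.01610587],
       [ 0.39105672,  0.71520828, -0.57926829],
       [-0.29518227, -0.49867683, -0.81497782]]), 't': array([ 0.43439545, -0.12593185,  1.20112782])}
top {'fx': 456.63985770705904, 'fy': 456.63985770705904, 'cx': 325.3558767399037, 'cy': 241.54560837524642, 'R': array([[-0.02217765, -0.99961633, -0.01659348],
       [-0.98718122,  0.0245197 , -0.15770864],
       [ 0.158055  ,  0.01288316, -0.98734626]]), 't': array([0.01239058, 0.50455481, 0.9794398 ])}
{'time': 0.1, 'joint_pos': array([-1.27701092e+00,  2.76504998e-01,  1.50598052e+00, -7.73500020e-06,
        1.36072197e+00, -1.21008974e-01]), 'joint_velocities': array([ 0.00064826, -0.00142334, -0.0032673 , -0.00010292, -0.0010266 ,
        0.00138329]), 'joint_efforts': array([ 1.50027827e-03, -4.05457020e+01, -2.37778831e+01,  7.03100581e-02,
        2.98179535e-02, -3.76884520e-05]), 'position': array([ 0.23157031, -0.52577097,  0.21571687]), 'tool_rot': array([-8.04082028e-04,  9.78569697e-01,  2.05914294e-01, -7.34325078e-05]), 'force': array([ 0.65918463, -0.21481553, -0.77135862]), 'ft_torque': array([-0.0035974 , -0.03522406, -0.02588738]), 'grasp_force': 0.0, 'width': 0.9992351915789922} 0.011
```

View pics/top0.png

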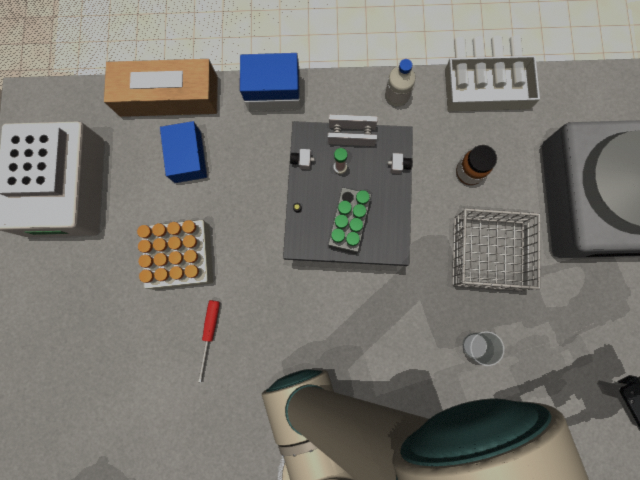

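View pics/scene0.png

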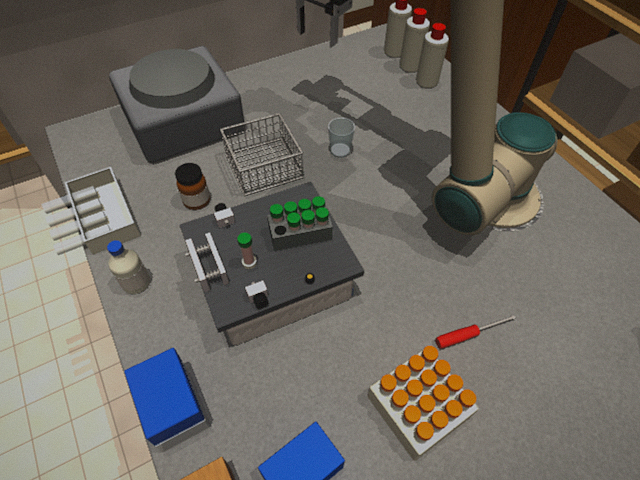

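Top view: platform about (287–413, 122–265), stop at (353,130), leaking tube's cap at (341,155), and rack tilted with its seven green caps and one empty hole around (350,220). The nut is at (297,208) and the basket at (496,250). The scene view agrees: cap (245,240), rack (300,225).

```bash
cat > h.py <<'E'
import numpy as np, cv2
from rig import robot, vision
C={n:vision.calibration(n) for n in("scene","top")}
def ray(n,p,z):
    c=C[n];R=c["R"];o=-R.T@c["t"]
    d=R.T@np.array([(p[0]-c["cx"])/c["fx"],(p[1]-c["cy"])/c["fy"],1])
    return o+d*(z-o[2])/d[2]
def proj(n,X):
    c=C[n];q=c["R"]@np.asarray(X)+c["t"]
    return np.array([c["fx"]*q[0]/q[2]+c["cx"],c["fy"]*q[1]/q[2]+c["cy"]])
def tri(pa,pb):
    o=[];A=np.zeros((3,3));b=np.zeros(3)
    for n,p in(("top",pa),("scene",pb)):
        c=C[n];R=c["R"];q=-R.T@c["t"];d=R.T@np.array([(p[0]-c["cx"])/c["fx"],(p[1]-c["cy"])/c["fy"],1]);d/=np.linalg.norm(d)
        P=np.eye(3)-np.outer(d,d);A+=P;b+=P@q
    return np.linalg.solve(A,b)
def blobs(img,lo,hi,amin=15):
    m=cv2.inRange(cv2.cvtColor(img,cv2.COLOR_RGB2HSV),lo,hi)
    k,_,s,c=cv2.connectedComponentsWithStats(m)
    return [(s[i,4],c[i].round(1)) for i in range(1,k) if s[i,4]>=amin],m
E
python3 - <<'E'
from h import *
np.set_printoptions(precision=4,suppress=True)
T=cv2.imread("pics/top0.png")[:,:,::-1].copy();S=cv2.imread("pics/scene0.png")[:,:,::-1].copy()
for n,I,zs in(("top",T,0.195),("scene",S,0.195)):
    b,m=blobs(I,(50,120,50),(75,255,255))
    for a,c in b: print(n,a,c,ray(n,c,.2 ),ray(n,c,.192))
# platform
hsv=cv2.cvtColor(T,cv2.COLOR_RGB2HSV)
m=cv2.inRange(T[:,:,:],(30,30,30),(72,72,72)); m[:100]=0;m[300:]=0;m[:,:270]=0;m[:,430:]=0
m=cv2.morphologyEx(m,cv2.MORPH_CLOSE,np.ones((5,5)))
cs=max(cv2.findContours(m,0,2)[0],key=cv2.contourArea);r=cv2.minAreaRect(cs);print("plat",r)
for p in cv2.boxPoints(r):print(p,ray("top",p,.115))
big=cv2.resize(T[100:290,270:550],None,fx=2.85,fy=2.85,interpolation=cv2.INTER_CUBIC);cv2.imwrite("pics/topz.png",big[:,:,::-1])
E
```

```text
top 128 [340.3 154.5] [ 0.649  -0.0343  0.2   ] [ 0.6519 -0.0345  0.192 ]
top 515 [357.3 217.7] [ 0.5233 -0.063   0.2   ] [ 0.525  -0.0635  0.192 ]
top 384 [341.1 221. ] [ 0.5177 -0.0322  0.2   ] [ 0.5194 -0.0324  0.192 ]
scene 224 [320.  206.8] [ 0.4958 -0.0304  0.2   ] [ 0.4925 -0.0362  0.192 ]
scene 239 [306.  209.8] [ 0.5228 -0.0366  0.2   ] [ 0.5199 -0.0425  0.192 ]
scene 229 [291.8 212. ] [ 0.549  -0.0447  0.2   ] [ 0.5464 -0.0507  0.192 ]
scene 120 [276.  209.2] [ 0.5723 -0.0652  0.2   ] [ 0.5699 -0.0714  0.192 ]
scene 130 [243.8 237.9] [ 0.6532 -0.0324  0.2   ] [ 0.6517 -0.0382  0.192 ]
plat ((349.8235778808594, 224.2058868408203), (32.25723648071289, 58.69362258911133), 14.03624439239502)
[327.0589 248.7647] [ 0.4776 -0.0036  0.115 ]
[341.2942 191.8235] [ 0.5977 -0.0363  0.115 ]
[372.5883 199.647 ] [ 0.5791 -0.1013  0.115 ]
[358.353  256.5883] [ 0.4598 -0.0675  0.115 ]
```

View pics/topz.png

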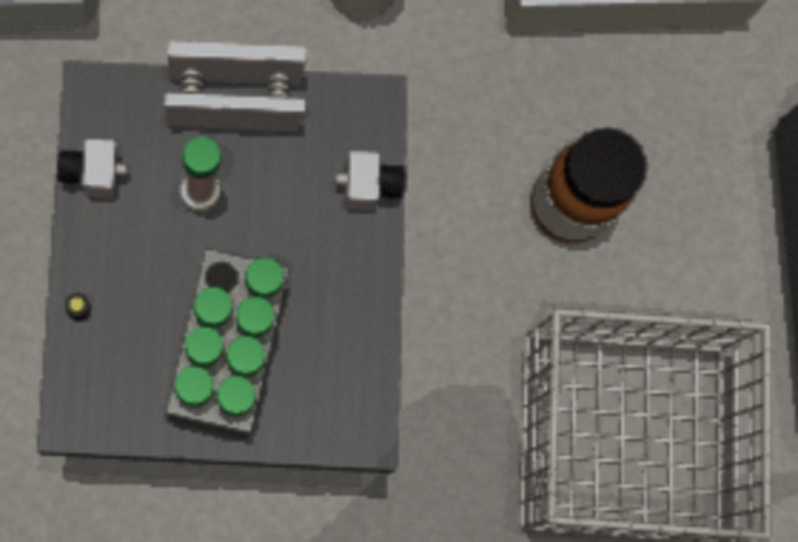

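```bash
python3 - <<'E'
from h import *
np.set_printoptions(precision=4,suppress=True)
z=lambda x,y:np.array([270+x/2.85-.32,100+y/2.85-.32])
def P(name,pts,h):
    X=[ray("top",z(*p),h) for p in pts];print(name,*[x[:2] for x in X],"mean",np.mean(X,0)[:2]);return X
X=P("plat",[(63,62),(406,74),(396,470),(40,453)],.115)
a=lambda u,v:np.degrees(np.arctan2(*(v-u)[[1,0]]))
print("yaw",a(X[3],X[0]),a(X[2],X[1]),a(X[1],X[0])-90,a(X[2],X[3])-90,"sizes",[np.linalg.norm(X[i]-X[i-1]) for i in range(4)])
R=P("foam",[(206,252),(287,266),(251,428),(171,410)],.160)
print("yaw",a(R[3],R[0]),a(R[2],R[1]),a(R[1],R[0])-90,[np.linalg.norm(R[i]-R[i-1]) for i in range(4)])
K=P("caps",[(213,305),(255,316),(204,346),(245,355)],.192)
K2=P("caps2",[(194,385),(237,395),(265,276)],.192)
print("yaw",a(K2[0],K[0]),a(K2[1],K2[2]))
P("stop",[(165,106),(305,113)],.157)
P("nut",[(78,307)],.129)
P("clampL",[(100,165)],.143);P("clampR",[(365,180)],.143)
P("tube",[(202,155)],.2); P("tubefoot",[(200,194)],.12)
P("basket",[(555,313),(768,325),(765,530),(548,522)],.09)
P("jar",[(607,166)],.1)
S=cv2.imread("pics/scene0.png")
print("tri tube",tri((340.3,154.5),(243.8,237.9)))
for p in [(276,209.2),(291.8,212),(306,209.8)]: pass
q=robot.get_obs();from scipy.spatial.transform import Rotation as Ro
w=q["tool_rot"];print(Ro.from_quat(w[[1,2,3,0]]).as_matrix())
E
```

```text
plat [0.7572 0.0662] [ 0.74   -0.1923] [ 0.4408 -0.1696] [0.4593 0.086 ] mean [ 0.5993 -0.0524]
yaw -3.797680752732884 -4.3476473457981 -3.803898991881013 -4.131976456325148 sizes [np.float64(0.29860107172833955), np.float64(0.25912035662205773), np.float64(0.30008183849414555), np.float64(0.25624435696964876)]
foam [ 0.5931 -0.0367] [ 0.5814 -0.0931] [ 0.4675 -0.0641] [ 0.4813 -0.0094] mean [ 0.5308 -0.0508]
yaw -13.7064028866102 -14.286298267336958 -11.658765255307685 [np.float64(0.11501740313406904), np.float64(0.057631650706820955), np.float64(0.11761077567982749), np.float64(0.056406995301736325)]
caps [ 0.5472 -0.0395] [ 0.5389 -0.0675] [ 0.5192 -0.0327] [ 0.5123 -0.0599] mean [ 0.5294 -0.0499]
caps2 [ 0.4928 -0.0253] [ 0.4854 -0.0537] [ 0.5663 -0.0751] mean [ 0.5148 -0.0514]
yaw -14.676782844513182 -14.849354633507742
stop [ 0.703  -0.0104] [ 0.6948 -0.1105] mean [ 0.6989 -0.0605]
nut [0.5632 0.0562] mean [0.5632 0.0562]
clampL [0.665  0.0378] mean [0.665  0.0378]
clampR [ 0.6484 -0.1532] mean [ 0.6484 -0.1532]
tube [ 0.6499 -0.0348] mean [ 0.6499 -0.0348]
tubefoot [ 0.6487 -0.0346] mean [ 0.6487 -0.0346]
basket [ 0.5586 -0.2985] [ 0.5453 -0.4559] [ 0.3932 -0.4392] [ 0.4026 -0.2825] mean [ 0.4749 -0.3691]
jar [ 0.6688 -0.3425] mean [ 0.6688 -0.3425]
tri tube [ 0.6516 -0.035   0.1953]
[[ 0.9152  0.403  -0.0005]
 [ 0.403  -0.9152  0.0015]
 [ 0.0002 -0.0016 -1.    ]]
```

Request:
drive_tool:
  squeeze: 12
  targets:
    - {"hand":120,"translation":[0.01,0.01,0.03],"angular":[0,0,0]}
    - {"hand":120,"translation":[0.04,0.04,0.064],"angular":[0,0,-4]}
    - {"hand":120,"translation":[0.418,0.491,0.064],"angular":[0,0,-28]}
    - {"hand":120,"translation":[0.418,0.491,0.064],"angular":[0,0,-28]}
    - {"hand":120,"translation":[0.418,0.491,0.064],"angular":[0,0,-28]}
    - {"hand":120,"translation":[0.418,0.491,0.064],"angular":[0,0,-28]}
    - {"hand":120,"translation":[0.418,0.491,0.064],"angular":[0,0,-28]}
    - {"hand":120,"translation":[0.418,0.491,0.064],"angular":[0,0,-28]}
    - {"hand":120,"translation":[0.418,0.491,0.064],"angular":[0,0,-28]}
    - {"hand":120,"translation":[0.418,0.491,0.064],"angular":[0,0,-28]}
    - {"hand":120,"translation":[0.418,0.491,0.064],"angular":[0,0,-28]}
    - {"hand":120,"translation":[0.418,0.491,0.064],"angular":[0,0,-28]}
    - {"hand":120,"translation":[0.418,0.491,0.064],"angular":[0,0,-28]}
    - {"hand":120,"translation":[0.418,0.491,0.064],"angular":[0,0,-28]}
    - {"hand":120,"translation":[0.418,0.491,0.064],"angular":[0,0,-28]}
    - {"hand":120,"translation":[0.418,0.491,0.064],"angular":[0,0,-28]}
    - {"hand":120,"translation":[0.418,0.491,0.064],"angular":[0,0,-28]}
    - {"hand":120,"translation":[0.418,0.491,0.064],"angular":[0,0,-28]}
    - {"hand":120,"translation":[0.418,0.491,0.064],"angular":[0,0,-28]}
    - {"hand":120,"translation":[0.418,0.491,0.064],"angular":[0,0,-28]}

```text
time: 2.1
position: [0.6493, -0.0363, 0.2809]
tool_rot: [0.0, 0.999, -0.038, 0.0]
force: [-0.1, -0.2, 0.1]
width: 0.531
grasp_force: 0.0
```

```bash
python3 - <<'E'
from h import *
o=robot.get_obs();print(o["time"],o["position"],o["tool_rot"],o["width"],o["joint_pos"])
a=vision.get_image("top")[60:290,220:460];b=vision.get_image("scene")[110:340,150:390]
cv2.imwrite("pics/m1.png",cv2.resize(np.hstack([a,b]),(800,383),interpolation=cv2.INTER_CUBIC)[:,:,::-1])
E
```

```text
2.1 [ 0.64928135 -0.03629216  0.28091496] [ 1.12879632e-04  9.99288179e-01 -3.77237000e-02  2.12366870e-04] 0.5307492232121309 [-1.62661870e-01  3.66921209e-01  1.21322585e+00 -1.71084283e-04
  1.56099604e+00  1.48360140e+00]
```

View pics/m1.png

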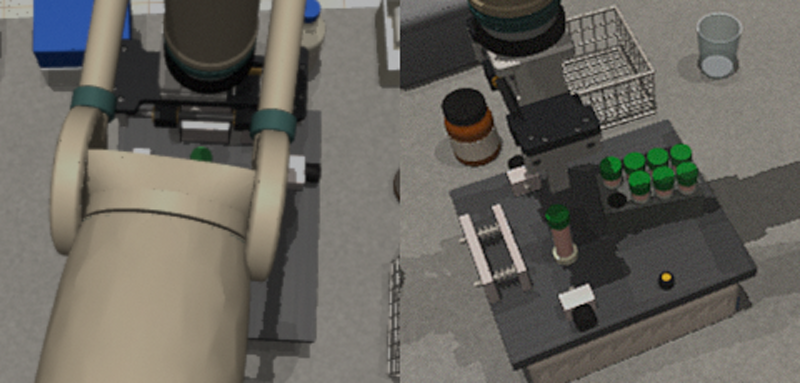

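The top view is blocked by the arm. In the scene view the tube stands at crop (562,235), with the fingers above and in line with it, as the projected TCP (549,163) says. Next I descend and grip.

Request:
drive_tool:
  squeeze: 12
  targets:
    - {"hand":120,"translation":[0.001,0.001,-0.03],"angular":[0,0,0]}
    - {"hand":120,"translation":[0.001,0.001,-0.06],"angular":[0,0,0]}
    - {"hand":120,"translation":[0.001,0.001,-0.09],"angular":[0,0,0]}
    - {"hand":120,"translation":[0.001,0.001,-0.115],"angular":[0,0,0]}
    - {"hand":120,"translation":[0.001,0.001,-0.132],"angular":[0,0,0]}
    - {"hand":120,"translation":[0.001,0.001,-0.132],"angular":[0,0,0]}
    - {"hand":120,"translation":[0.001,0.001,-0.132],"angular":[0,0,0]}
    - {"hand":230,"translation":[0.001,0.001,-0.132],"angular":[0,0,0]}
    - {"hand":230,"translation":[0.001,0.001,-0.132],"angular":[0,0,0]}
    - {"hand":230,"translation":[0.001,0.001,-0.132],"angular":[0,0,0]}
    - {"hand":230,"translation":[0.001,0.001,-0.132],"angular":[0,0,0]}
    - {"hand":230,"translation":[0.001,0.001,-0.132],"angular":[0,0,0]}
    - {"hand":230,"translation":[0.001,0.001,-0.132],"angular":[0,0,0]}
    - {"hand":230,"translation":[0.001,0.001,-0.132],"angular":[0,0,0]}

```text
time: 3.6
position: [0.6512, -0.0343, 0.1493]
tool_rot: [0.0, 0.999, -0.037, 0.001]
force: [-0.5, -0.1, 4.9]
width: 0.273
grasp_force: 12.0
```

Request:
drive_tool:
  squeeze: 15
  targets:
    - {"hand":230,"translation":[0,0,0.005],"angular":[0,0,0]}
    - {"hand":230,"translation":[0,0,0.02],"angular":[0,0,0]}
    - {"hand":230,"translation":[0,0,0.04],"angular":[0,0,0]}
    - {"hand":230,"translation":[0,0,0.07],"angular":[0,0,0]}
    - {"hand":230,"translation":[0,0,0.1],"angular":[0,0,0]}
    - {"hand":230,"translation":[0,0,0.12],"angular":[0,0,0]}
    - {"hand":230,"translation":[0,0,0.12],"angular":[0,0,0]}
    - {"hand":230,"translation":[0,0,0.12],"angular":[0,0,0]}

```text
time: 4.4
position: [0.6503, -0.0342, 0.2676]
tool_rot: [0.0, 0.999, -0.037, -0.001]
force: [0.1, 0.4, -0.6]
width: 0.273
grasp_force: 15.0
```

```bash
python3 - <<'E'
from h import *
o=robot.get_obs();print(o["time"],o["position"],o["width"],o["grasp_force"],o["force"])
b=vision.get_image("scene")[100:300,150:390]
cv2.imwrite("pics/m2.png",cv2.resize(b,(600,500),interpolation=cv2.INTER_CUBIC)[:,:,::-1])
E
```

```text
4.4 [ 0.65029245 -0.03424367  0.26760162] 0.27339876176818867 14.999940991401672 [ 0.05802923  0.37570908 -0.63119106]
```

View pics/m2.png

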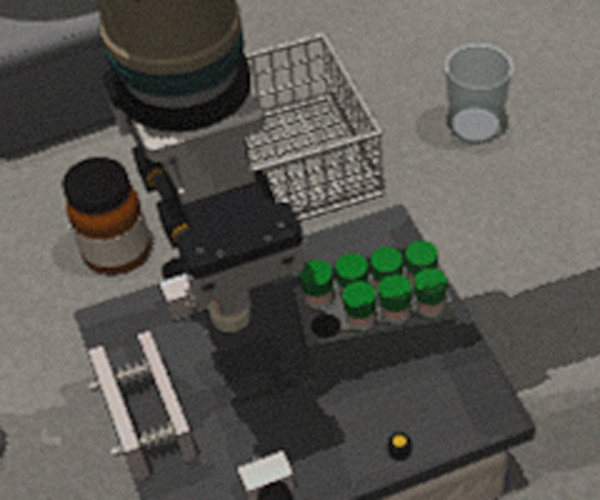

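The tube is held: its foot ring hangs at (230,315) below the fingers and the rack is undisturbed. Next is the basket.

Request:
drive_tool:
  targets:
    - {"hand":230,"translation":[-0.005,-0.01,0],"angular":[0,0,0]}
    - {"hand":230,"translation":[-0.016,-0.03,0],"angular":[0,0,0]}
    - {"hand":230,"translation":[-0.033,-0.063,0],"angular":[0,0,0]}
    - {"hand":230,"translation":[-0.052,-0.1,0],"angular":[0,0,0]}
    - {"hand":230,"translation":[-0.071,-0.136,0],"angular":[0,0,0]}
    - {"hand":230,"translation":[-0.09,-0.172,0],"angular":[0,0,0]}
    - {"hand":230,"translation":[-0.109,-0.208,0],"angular":[0,0,0]}
    - {"hand":230,"translation":[-0.128,-0.244,0],"angular":[0,0,0]}
    - {"hand":230,"translation":[-0.146,-0.28,0],"angular":[0,0,0]}
    - {"hand":230,"translation":[-0.16,-0.308,0],"angular":[0,0,0]}
    - {"hand":230,"translation":[-0.17,-0.326,0],"angular":[0,0,0]}
    - {"hand":230,"translation":[-0.175,-0.335,0],"angular":[0,0,0]}
    - {"hand":230,"translation":[-0.175,-0.335,0],"angular":[0,0,0]}
    - {"hand":230,"translation":[-0.175,-0.335,0],"angular":[0,0,0]}

```text
time: 5.85
position: [0.4757, -0.3685, 0.2679]
tool_rot: [-0.001, 0.999, -0.037, -0.0]
force: [0.9, -0.2, -1.1]
width: 0.271
grasp_force: 15.0
```

Request:
drive_tool:
  targets:
    - {"hand":230,"translation":[0,0,-0.01],"angular":[0,0,0]}
    - {"hand":230,"translation":[0,0,-0.03],"angular":[0,0,0]}
    - {"hand":230,"translation":[0,0,-0.06],"angular":[0,0,0]}
    - {"hand":230,"translation":[0,0,-0.09],"angular":[0,0,0]}
    - {"hand":230,"translation":[0,0,-0.12],"angular":[0,0,0]}
    - {"hand":230,"translation":[0,0,-0.15],"angular":[0,0,0]}
    - {"hand":230,"translation":[0,0,-0.175],"angular":[0,0,0]}
    - {"hand":230,"translation":[0,0,-0.193],"angular":[0,0,0]}
    - {"hand":230,"translation":[0,0,-0.205],"angular":[0,0,0]}
    - {"hand":230,"translation":[0,0,-0.21],"angular":[0,0,0]}
    - {"hand":230,"translation":[0,0,-0.21],"angular":[0,0,0]}
    - {"hand":230,"translation":[0,0,-0.21],"angular":[0,0,0]}

```text
time: 7.05
position: [0.4764, -0.3696, 0.0593]
tool_rot: [0.001, 0.999, -0.037, 0.001]
force: [0.7, 0.3, 0.0]
width: 0.276
grasp_force: 15.0
```

Request:
drive_tool:
  targets:
    - {"hand":130,"translation":[0,0,0],"angular":[0,0,0]}
    - {"hand":130,"translation":[0,0,0],"angular":[0,0,0]}
    - {"hand":130,"translation":[0,0,0],"angular":[0,0,0]}
    - {"hand":130,"translation":[0,0,0],"angular":[0,0,0]}
    - {"hand":130,"translation":[0,0,0],"angular":[0,0,0]}
    - {"hand":130,"translation":[0,0,0.01],"angular":[0,0,0]}
    - {"hand":130,"translation":[0,0,0.03],"angular":[0,0,0]}
    - {"hand":130,"translation":[0,0,0.06],"angular":[0,0,0]}
    - {"hand":130,"translation":[0,0,0.1],"angular":[0,0,0]}
    - {"hand":130,"translation":[0,0,0.14],"angular":[0,0,0]}
    - {"hand":130,"translation":[0,0,0.18],"angular":[0,0,0]}
    - {"hand":130,"translation":[0,0,0.205],"angular":[0,0,0]}
    - {"hand":130,"translation":[0,0,0.215],"angular":[0,0,0]}
    - {"hand":130,"translation":[0,0,0.215],"angular":[0,0,0]}

```text
time: 8.45
position: [0.4761, -0.3697, 0.2752]
tool_rot: [0.001, 0.999, -0.037, 0.001]
force: [-0.6, 0.2, -0.5]
width: 0.493
grasp_force: 0.0
```

```bash
python3 - <<'E'
from h import *
np.set_printoptions(precision=4,suppress=True)
o=robot.get_obs();print(o["time"],o["position"],o["width"])
T=vision.get_image("top");S=vision.get_image("scene")
cv2.imwrite("pics/t3.png",T[:,:,::-1]);cv2.imwrite("pics/s3.png",S[:,:,::-1])
a=T[100:300,270:550];b=S[80:280,170:450]
cv2.imwrite("pics/m3.png",cv2.resize(np.vstack([a,b]),None,fx=1.5,fy=1.5,interpolation=cv2.INTER_CUBIC)[:,:,::-1])
for n,I in(("top",T),("scene",S)):
    for ar,c in blobs(I,(50,120,50),(75,255,255))[0]: print(n,ar,c)
E
```

```text
8.45 [ 0.4761 -0.3697  0.2752] 0.49320537560496386
top 513 [357.3 217.8]
top 385 [341.1 221. ]
top 88 [500.6 247.3]
scene 47 [259.1 140.9]
scene 227 [320.  206.9]
scene 238 [305.9 209.7]
scene 235 [291.7 211.9]
scene 114 [276.  208.9]
```

View pics/m3.png

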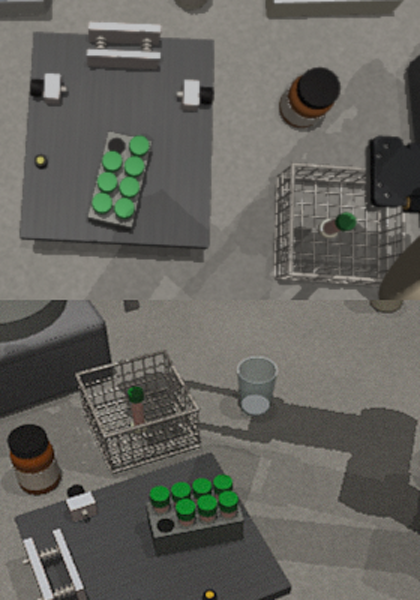

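The discarded tube stands inside the basket (top crop about (338,223)), and the rack, nut and jar have not moved. Now I go to the rack at (0.530, −0.050), yaw about −14.3°.

Request:
drive_tool:
  squeeze: 30
  targets:
    - {"hand":0,"translation":[0.004,0.02,0],"angular":[0,0,0]}
    - {"hand":0,"translation":[0.01,0.06,0],"angular":[0,0,-2]}
    - {"hand":0,"translation":[0.017,0.1,0],"angular":[0,0,-4]}
    - {"hand":0,"translation":[0.025,0.145,0],"angular":[0,0,-6]}
    - {"hand":0,"translation":[0.032,0.19,0],"angular":[0,0,-8]}
    - {"hand":0,"translation":[0.04,0.235,0],"angular":[0,0,-10]}
    - {"hand":0,"translation":[0.047,0.275,0],"angular":[0,0,-10]}
    - {"hand":0,"translation":[0.052,0.305,0],"angular":[0,0,-10]}
    - {"hand":0,"translation":[0.054,0.32,0],"angular":[0,0,-10]}
    - {"hand":0,"translation":[0.054,0.32,0],"angular":[0,0,-10]}
    - {"hand":0,"translation":[0.054,0.32,-0.02],"angular":[0,0,-10]}
    - {"hand":0,"translation":[0.054,0.32,-0.04],"angular":[0,0,-10]}
    - {"hand":0,"translation":[0.054,0.32,-0.06],"angular":[0,0,-10]}
    - {"hand":0,"translation":[0.054,0.32,-0.06],"angular":[0,0,-10]}

```text
time: 9.95
position: [0.5273, -0.0503, 0.2104]
tool_rot: [0.0, 0.992, -0.125, -0.003]
force: [-0.2, 0.0, 0.4]
width: 0.994
grasp_force: 0.0
```

```bash
python3 - <<'E'
from h import *
o=robot.get_obs();print(o["time"],o["position"],o["tool_rot"],o["width"])
b=vision.get_image("scene")[100:300,170:410]
cv2.imwrite("pics/m4.png",cv2.resize(b,(600,500),interpolation=cv2.INTER_CUBIC)[:,:,::-1])
E
```

```text
9.95 [ 0.52728649 -0.0502657   0.21043116] [ 1.53259562e-04  9.92193565e-01 -1.24658382e-01 -3.49191419e-03] 0.9937801929893924
```

View pics/m4.png

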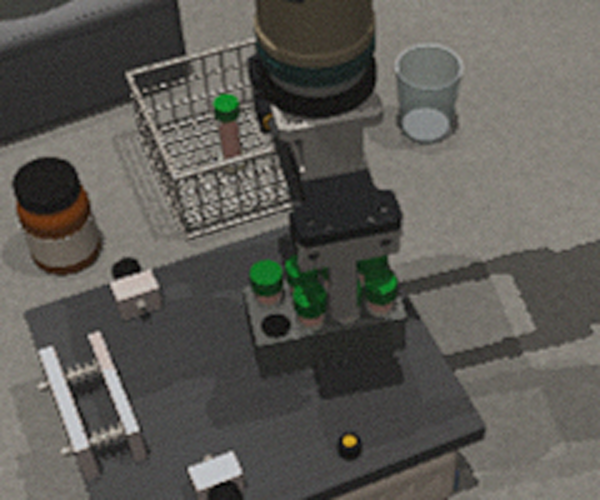

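Fingers straddle the rack: the near one is at (343,290), in front of the caps and about mid-length. Descending and gripping.

Request:
drive_tool:
  squeeze: 30
  targets:
    - {"hand":0,"translation":[0,0,-0.015],"angular":[0,0,0]}
    - {"hand":0,"translation":[0,0,-0.035],"angular":[0,0,0]}
    - {"hand":0,"translation":[0,0,-0.055],"angular":[0,0,0]}
    - {"hand":0,"translation":[0,0,-0.07],"angular":[0,0,0]}
    - {"hand":0,"translation":[0,0,-0.08],"angular":[0,0,0]}
    - {"hand":0,"translation":[0,0,-0.08],"angular":[0,0,0]}
    - {"hand":0,"translation":[0,0,-0.08],"angular":[0,0,0]}
    - {"hand":40,"translation":[0,0,-0.08],"angular":[0,0,0]}
    - {"hand":60,"translation":[0,0,-0.08],"angular":[0,0,0]}
    - {"hand":80,"translation":[0,0,-0.08],"angular":[0,0,0]}
    - {"hand":110,"translation":[0,0,-0.08],"angular":[0,0,0]}
    - {"hand":140,"translation":[0,0,-0.08],"angular":[0,0,0]}
    - {"hand":140,"translation":[0,0,-0.08],"angular":[0,0,0]}
    - {"hand":140,"translation":[0,0,-0.08],"angular":[0,0,0]}
    - {"hand":140,"translation":[0,0,-0.08],"angular":[0,0,0]}

```text
time: 11.5
position: [0.5298, -0.0491, 0.1337]
tool_rot: [-0.0, 0.992, -0.124, 0.0]
force: [-1.4, 0.5, 2.1]
width: 0.635
grasp_force: 30.0
```

```bash
python3 - <<'E'
from h import *
np.set_printoptions(precision=4,suppress=True)
o=robot.get_obs();print(o["time"],o["position"],o["tool_rot"],o["width"]*94,o["grasp_force"],o["force"],o["ft_torque"])
T=vision.get_image("top");S=vision.get_image("scene")
for n,I in(("top",T),("scene",S)):
    for ar,c in blobs(I,(50,120,50),(75,255,255))[0]: print(n,ar,c,ray(n,c,.192))
E
```

```text
11.5 [ 0.5298 -0.0491  0.1337] [-0.0001  0.9923 -0.1239  0.0001] 59.66928553788901 29.966028034687042 [-1.3656  0.4687  2.0842] [ 0.2444  0.0192 -0.0779]
top 122 [337.9 234.8] [ 0.4928 -0.0256  0.192 ]
top 123 [352.7 238.1] [ 0.4857 -0.0534  0.192 ]
top 104 [500.2 247.3] [ 0.4613 -0.3299  0.192 ]
scene 60 [260.  141.1] [ 0.5171 -0.2588  0.192 ]
scene 23 [320.3 199.7] [ 0.4833 -0.0517  0.192 ]
scene 113 [275.9 208.6] [ 0.5694 -0.0729  0.192 ]
```

Request:
drive_tool:
  targets:
    - {"hand":140,"translation":[0.003,0,0],"angular":[0,0,1]}
    - {"hand":140,"translation":[0.008,0,0],"angular":[0,0,2]}
    - {"hand":140,"translation":[0.015,-0.001,0],"angular":[0,0,3]}
    - {"hand":140,"translation":[0.023,-0.001,0],"angular":[0,0,4]}
    - {"hand":140,"translation":[0.031,-0.002,0],"angular":[0,0,5]}
    - {"hand":140,"translation":[0.04,-0.002,0],"angular":[0,0,6]}
    - {"hand":140,"translation":[0.049,-0.003,0],"angular":[0,0,7]}
    - {"hand":140,"translation":[0.058,-0.003,0],"angular":[0,0,8]}
    - {"hand":140,"translation":[0.067,-0.004,0],"angular":[0,0,9]}
    - {"hand":140,"translation":[0.076,-0.004,0],"angular":[0,0,10.1]}
    - {"hand":140,"translation":[0.084,-0.005,0],"angular":[0,0,10.1]}
    - {"hand":140,"translation":[0.09,-0.005,0],"angular":[0,0,10.1]}
    - {"hand":140,"translation":[0.0935,-0.005,0],"angular":[0,0,10.1]}
    - {"hand":140,"translation":[0.0935,-0.005,0],"angular":[0,0,10.1]}
    - {"hand":140,"translation":[0.0935,-0.005,0],"angular":[0,0,10.1]}

```text
time: 13.1
position: [0.6223, -0.0546, 0.1337]
tool_rot: [0.0, 0.999, -0.036, -0.001]
force: [-2.9, -0.2, 5.2]
width: 0.636
grasp_force: 30.0
```

```bash
python3 - <<'E'
from h import *
np.set_printoptions(precision=4,suppress=True)
o=robot.get_obs();print(o["time"],o["position"],o["tool_rot"],o["width"]*94,o["grasp_force"],o["force"],o["ft_torque"])
T=vision.get_image("top");S=vision.get_image("scene")
cv2.imwrite("pics/t5.png",T[:,:,::-1]);cv2.imwrite("pics/s5.png",S[:,:,::-1])
for n,I in(("top",T),("scene",S)):
    for ar,c in blobs(I,(50,120,50),(75,255,255))[0]: print(n,ar,c,ray(n,c,.192))
cv2.imwrite("pics/m5.png",np.hstack([cv2.resize(T[90:250,280:420],(390,446),interpolation=2),cv2.resize(S[170:330,180:320],(390,446),interpolation=2)])[:,:,::-1])
E
```

```text
13.1 [ 0.6223 -0.0546  0.1337] [ 0.0004  0.9994 -0.0356 -0.001 ] 59.73822731186382 29.971584677696228 [-2.8764 -0.2399  5.1879] [0.1059 0.4769 0.1014]
top 40 [343.  178.8] [ 0.6026 -0.0384  0.192 ]
top 39 [358.8 179.3] [ 0.6008 -0.0689  0.192 ]
top 25 [359.  186.1] [ 0.5872 -0.0688  0.192 ]
top 103 [500.2 247.3] [ 0.4613 -0.3299  0.192 ]
scene 28 [273.9 211.9] [ 0.5764 -0.0673  0.192 ]
scene 120 [229.7 228.4] [ 0.6659 -0.0709  0.192 ]
```

View pics/m5.png

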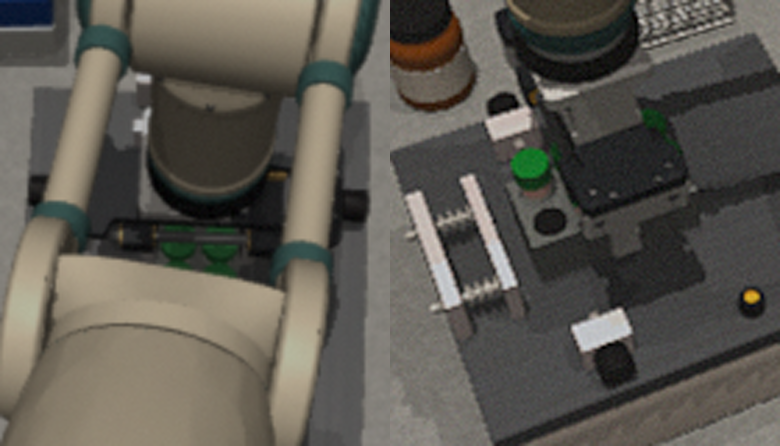

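Scene crop: the rack's front face (about (530,225)) stands a short gap from the stop plate (about (490,250)) and looks parallel and central. The nut and clamps are clear. Closing in with small steps.

Request:
drive_tool:
  targets:
    - {"hand":140,"translation":[0.003,0,0.0005],"angular":[0,0,0]}
    - {"hand":140,"translation":[0.006,0,0.0005],"angular":[0,0,0]}
    - {"hand":140,"translation":[0.009,-0.001,0.0005],"angular":[0,0,0]}
    - {"hand":140,"translation":[0.012,-0.001,0.0005],"angular":[0,0,0]}
    - {"hand":140,"translation":[0.012,-0.001,0.0005],"angular":[0,0,0]}
    - {"hand":140,"translation":[0.012,-0.001,0.0005],"angular":[0,0,0]}

```text
time: 13.8
position: [0.6358, -0.0554, 0.1337]
tool_rot: [0.0, 0.999, -0.036, 0.0]
force: [-0.6, -0.9, 1.2]
width: 0.637
grasp_force: 30.0
```

Request:
drive_tool:
  targets:
    - {"hand":140,"translation":[0.0025,0,0],"angular":[0,0,0]}
    - {"hand":140,"translation":[0.005,-0.0003,0],"angular":[0,0,0]}
    - {"hand":140,"translation":[0.0075,-0.0005,0],"angular":[0,0,0]}
    - {"hand":140,"translation":[0.0075,-0.0005,0],"angular":[0,0,0]}
    - {"hand":140,"translation":[0.0075,-0.0005,0],"angular":[0,0,0]}
    - {"hand":140,"translation":[0.0075,-0.0005,0],"angular":[0,0,0]}

```text
time: 14.4
position: [0.6424, -0.0557, 0.1337]
tool_rot: [-0.0, 0.999, -0.036, -0.0]
force: [-3.8, 0.3, 0.3]
width: 0.641
grasp_force: 30.0
```

```bash
cat > st.py <<'E'
from h import *
np.set_printoptions(precision=4,suppress=True)
o=robot.get_obs();w=o["tool_rot"]
print(o["time"],o["position"],"yaw",np.degrees(2*np.arctan2(w[2],w[1])),o["width"]*94,o["grasp_force"],o["force"],o["ft_torque"])
E
python3 st.py
```

```text
14.4 [ 0.6424 -0.0557  0.1337] yaw -4.127192080870634 60.22555789995959 29.971753656864166 [-3.7885  0.2908  0.2503] [0.0259 0.7812 0.0403]
```

Request:
drive_tool:
  targets:
    - {"hand":140,"translation":[0.002,0,0],"angular":[0,0,0]}
    - {"hand":140,"translation":[0.004,-0.0003,0],"angular":[0,0,0]}
    - {"hand":140,"translation":[0.006,-0.0005,0],"angular":[0,0,0]}
    - {"hand":140,"translation":[0.008,-0.0006,0],"angular":[0,0,0]}
    - {"hand":140,"translation":[0.008,-0.0006,0],"angular":[0,0,0]}
    - {"hand":140,"translation":[0.008,-0.0006,0],"angular":[0,0,0]}
    - {"hand":140,"translation":[0.008,-0.0006,0],"angular":[0,0,0]}
    - {"hand":140,"translation":[0.008,-0.0006,0],"angular":[0,0,0]}

```text
time: 15.2
position: [0.6484, -0.0562, 0.1338]
tool_rot: [-0.0, 0.999, -0.036, -0.002]
force: [-8.8, 0.4, 2.4]
width: 0.64
grasp_force: 30.0
```

```bash
python3 st.py; python3 - <<'E'
from h import *
S=vision.get_image("scene");cv2.imwrite("pics/s6.png",S[:,:,::-1])
cv2.imwrite("pics/m6.png",cv2.resize(S[185:295,175:320],(790,600),interpolation=2)[:,:,::-1])
E
python3 st.py
```

```text
15.2 [ 0.6484 -0.0562  0.1338] yaw -4.115342032012421 60.151743784912235 29.97438132762909 [-8.7689  0.4382  2.407 ] [0.0632 1.195  0.1012]
15.25 [ 0.6484 -0.0562  0.1338] yaw -4.116002995517179 60.0378412956473 29.97440814971924 [-8.2363  0.8853  2.5385] [0.1023 1.1774 0.0604]
```

View pics/m6.png

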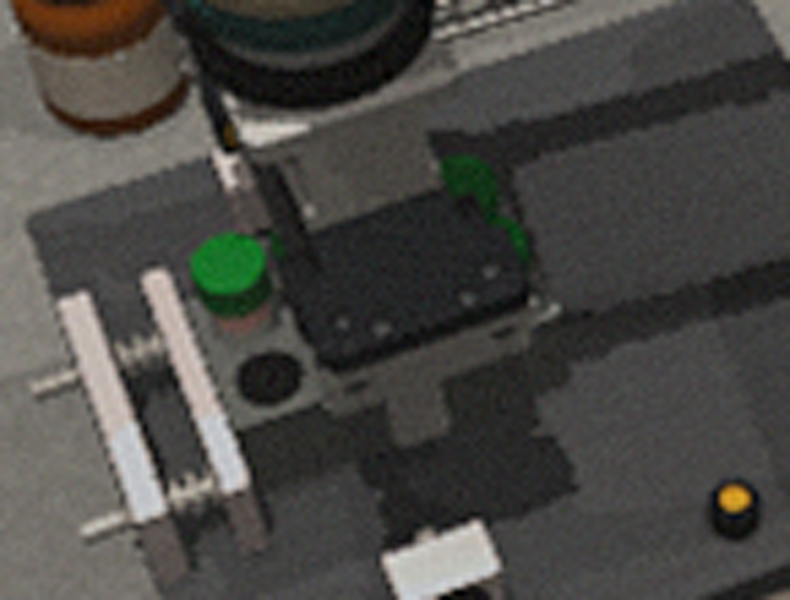

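The rack's foam front lies flush along the stop plate, from about (190,305) to (237,430), and the stop plate runs from (172,270) to (250,485). The nut at (735,505) is untouched. Now a numeric check of centring.

```bash
python3 - <<'E'
from h import *
np.set_printoptions(precision=4,suppress=True)
z=lambda x,y:(175+x/5.448-.4,185+y/5.4545-.4)
ex=np.array([np.cos(np.radians(4.1)),-np.sin(np.radians(4.1))]);ey=np.array([-ex[1],ex[0]])
m=np.array([.5993,-.0524])
for n,p,h in [("plate -y",(172,270),.157),("plate +y",(249,487),.157),("foam +y",(237,430),.160),("cap",(231,255),.192),("hole",(270,377),.160),("brk -y",(75,295),.16),("brk+y",(160,515),.16)]:
    X=ray("scene",z(*p),h)[:2];print(n,X,"mixer",(X-m)@ex,(X-m)@ey)
t=robot.get_obs()["position"][:2]-m;print("tcp",t@ex,t@ey)
E
```

```text
plate -y [ 0.7054 -0.1069] mixer 0.10970539118490531 -0.04682544285734811
plate +y [ 0.7156 -0.0094] mixer 0.11296665469572172 0.05123148009973994
foam +y [ 0.7109 -0.0305] mixer 0.10974962831738223 0.029796758168105696
cap [ 0.6892 -0.0758] mixer 0.09129483929543898 -0.016936147543718045
hole [ 0.6928 -0.0454] mixer 0.09277120714438307 0.013691409590188334
brk -y [ 0.7395 -0.1106] mixer 0.14396223168530436 -0.048016757493139564
brk+y [ 0.7458 -0.0114] mixer 0.14321547550899663 0.051362872756207475
tcp 0.049211677668787944 -0.00026497057256464484
```

Centring agrees to about 2 mm, and the low yaw moment means flush contact. Final 2 mm of push.

Request:
drive_tool:
  targets:
    - {"hand":140,"translation":[0.001,0,0],"angular":[0,0,0]}
    - {"hand":140,"translation":[0.002,-0.0001,0],"angular":[0,0,0]}
    - {"hand":140,"translation":[0.002,-0.0001,0],"angular":[0,0,0]}
    - {"hand":140,"translation":[0.002,-0.0001,0],"angular":[0,0,0]}
    - {"hand":140,"translation":[0.002,-0.0001,0],"angular":[0,0,0]}
    - {"hand":140,"translation":[0.002,-0.0001,0],"angular":[0,0,0]}
    - {"hand":140,"translation":[0.002,-0.0001,0],"angular":[0,0,0]}
    - {"hand":140,"translation":[0.002,-0.0001,0],"angular":[0,0,0]}
    - {"hand":140,"translation":[0.002,-0.0001,0],"angular":[0,0,0]}
    - {"hand":140,"translation":[0.002,-0.0001,0],"angular":[0,0,0]}

```text
time: 16.25
position: [0.6495, -0.0563, 0.1337]
tool_rot: [-0.0, 0.999, -0.036, -0.003]
force: [-10.2, -0.4, 3.6]
width: 0.634
grasp_force: 30.0
```

```bash
python3 st.py; python3 - <<'E'
from h import *
S0=cv2.imread("pics/s5.png");S=vision.get_image("scene")[:,:,::-1]
cv2.imwrite("pics/m7.png",np.hstack([cv2.resize(i[220:290,175:245],(395,395),interpolation=2) for i in (S0,S)]))
E
```

```text
16.25 [ 0.6495 -0.0563  0.1337] yaw -4.146109030305119 59.61570533615262 29.994422793388367 [-10.1601  -0.3659   3.5797] [ 0.0306  1.4746 -0.1121]
```

View pics/m7.png

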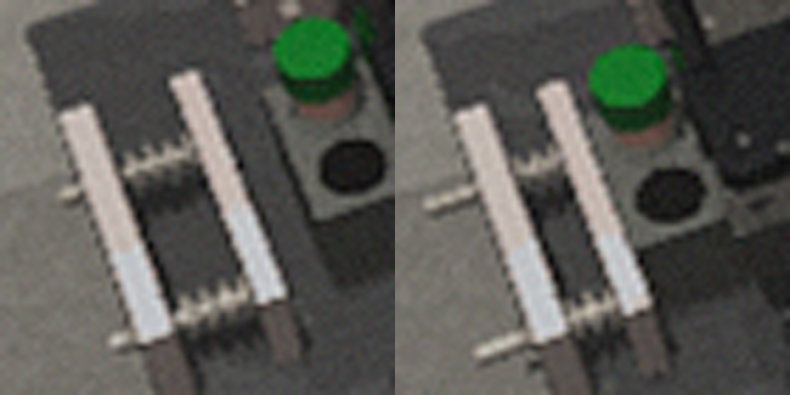

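The stop has moved about 11 mm against its bracket (edge gap from 109 to 80 px), which is about 9 N of spring, and the wrist reads 10 N. The rack is flush, flat and held. I'm handing in.

```bash
python3 -c "
from rig import robot
print(robot.sign_off())"
```

```text
the job is handed in; nothing more can be done
None
```

The leaking tube is in the discard basket, and the rack is still gripped, flat and flush against the sprung stop within about 2 mm of centre, pressed with about 9–10 N (stop travel about 11 of 25 mm).

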